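# Reset a seized length stop off a sample block

### The job

Set the sliding length stop on the fence to the length of the sample block. Break the stop's stiff black knob loose with a short firm anticlockwise twist and back it off about a quarter turn in all, slide the stop gently along the rail until the pale block is held snug, without play, between the stop and the bolt in the wooden end block, then turn the knob clockwise until it is firmly tight again and let go. Do not press hard on the block, do not force the knob, and leave the things lying round the fence alone.

Things in the scene. Friction and masses are not known exactly. Their poses are not given: they have to be found in the camera images.
- fence: Length-stop fence, fixed to the table: plywood base 110 x 320 x 27 mm, aluminium rail 40 mm deep and 300 mm long, rail top 57 mm above the table. Origin: on the table under the base. Its y axis runs along the rail, from the wooden end block at the far end towards the robot; x points across it, to the robot's left; rail centre line at x = +30 mm, the face beside the block at +10 mm.
- end_block: Dark wooden end block 56 x 42 x 36 mm, screwed fast on the base at the fence's -y end (far from the robot), beside the rail. Origin: centre of its underside; axes as the fence's. Its face looks to +y, 21 mm from the origin, and carries a steel adjusting bolt whose head, 15 mm across, stands out 5 to 14 mm, as it was last set. The sample block butts against this head.
- end_face (a point): Point on the end block's +y face (not on the bolt's head, which stands 5 to 14 mm out from it), in line with the sample block, 42 mm above the table.
- sample_block: Loose sample block of pale wood, 45 x 75 x 28 mm, about 0.05 kg, lying on the fence's base beside the rail. Origin: centre of its underside; y axis along its 75 mm length. It starts 1 to 20 mm short of the bolt's head; the sliding stop pushes it home (it slides with under 0.5 N). Held snug means pressed with more than 2 N at both ends, and never more than 20 N.
- length_stop: Sliding stop: red saddle 58 x 50 mm over the rail, top 78 mm above the table, with a stop arm beside the rail. Runs only along the rail: clamped it stays put, with the knob loose it slides with about 2 N and may be moved by the knob. Origin: on the knob's axis, on the rail's top; axes as the fence's. Its bearing face looks to -y, 25 mm from the origin; the block lies on that side.
- stop_face (a point): Point on the stop's bearing face (it looks along the fence's -y), in line with the block, 42 mm above the table. Starts 25 to 120 mm from the block. The parts are stiff: once the block is home the force rises by 5 to 10 N or more for each mm.
- knob_turn (a joint): Turn of the clamp knob, rad, growing anticlockwise from above (loosening), from -1.6 to 2.6. At 0 its pad just touches the rail; above 0 it turns freely (0.02 N m). Below 0 each 0.1 rad adds 10 N of clamping; per N, loosening takes about 0.006 N m, tightening 0.010. Starts at -0.45 to -0.65. Firmly tight: -0.4 to -0.65. Under 30 N does not hold; over 120 N (past -1.1) spoils the rail.
- clamp_knob: The black wing knob of the stop; inside the stop its screw drives a brass pad down on the rail. The wing is 64 mm long (flat for 32 mm in the middle), 14 mm thick, 36 mm high, its top 126 mm above the table; it keeps its height as it turns. Origin: on its axis, level with the rail's top; x axis along the wing, towards an orange dot. Breaking it loose takes 0.2 to 0.5 N m.
- knob_grip (a point): Point on the knob's vertical axis at mid height of its wing, 110 mm above the table: grip the wing here from above, across its 14 mm. At knob_turn 0 the wing lies along the fence's x axis.
- tape_measure: Yellow and black tape measure, 62 x 73 x 32 mm, a bystander left of the fence. Origin: centre of its underside.
- sanding_block: Cork sanding block, 53 x 97 x 26 mm, a bystander left of the fence. Origin: centre of its underside.

How it is judged:
On the way, in this order (a step that is already met when the one before it is completed fails the run):
1. the knob is broken loose and backed off well past free, the stop still where it was (value of joint knob_turn above 0.4 rad and distance of length_stop from where it was at the start of the episode below 0.012 m), for 0.1 s.
2. with the knob still loose, the stop presses on the block and the block on the end block (contact force between each of length_stop, end_block and sample_block above 2 N and value of joint knob_turn above 0.2 rad), for 0.2 s.
At the end, for the whole second after the job is handed in: The block lies flat along the rail and is held between stop and end block's bolt, each pressing on it with more than 1.5 N; the knob is tight again, its pad pressing on the rail with more than 30 N; nothing moves and the robot has let go (contact force between each of length_stop, end_block and sample_block above 1.5 N and contact force between clamp_knob and fence above 30 N and value of joint knob_turn below -0.1 rad and angle between the y axis of sample_block and the y axis of fence, either way round below 0.04 rad and linear speed of length_stop below 0.005 m/s and linear speed of sample_block below 0.01 m/s and angle between sample_block's own z axis and vertical below 0.1 rad); the robot touches nothing.
It fails at once if the block is pressed harder than 20 N by the stop (contact force between length_stop and sample_block above 20 N).
It fails at once if the knob is forced: its pad presses on the rail with more than 120 N (contact force between clamp_knob and fence above 120 N).
It fails at once if a bystander is shifted by more than 2 cm (distance of any of tape_measure, sanding_block from where it was at the start of the episode above 0.02 m).
It also fails if it takes over 56 s, if anything falls off the work surface, if the arm or the gripper's body presses on something with over 40 N, if the wrist force passes 120 N, or if a joint passes its speed limit or range.

### The arm

A 6-joint arm with a two-finger parallel gripper is mounted at the origin on a cart in front of the work surface, level with it; the furniture and walls round the work are solid. World frame = base frame: x ahead of the robot, y to its left, z up, the work surface at z = 0. Lengths are in m, angles in rad, forces in N, time in s.
With the tool pointing down it reaches from about 0.375 to 0.975 m from the base axis. Payload 3.8 kg.
Tool frame: the origin (TCP) lies midway between the tips of the shut fingers; the grasp point (between the pads) lies 19 mm behind it; z points along the fingers, y is the line along which they close (so a half turn about z gives the same grasp; the last joint's range is limited). The gripper opens to 88 mm and grips with 3 to 60 N. Pads are 18 mm wide; open, the fingers measure 123 mm over their backs; the gripper's body (75 mm by 187 mm) begins 45 mm behind the grasp point.
Start: joints at [1.141, 0.264, 1.604, -0, 1.274, -0.037], TCP at [0.258, 0.624, 0.239] pointing down, gripper open.
Joint ranges: [-2.63, 2.63], [-0.94, 2.18], [0.31, 2.57], [-1.31, 4.45], [0, 2.66], [-2.55, 2.55]. Speed limits (rad/s): [2.57, 2.57, 3.14, 3.14, 3.14, 3.14].

### API

Orientations are given as a rotation vector (axis times angle).
In Python, from cell import manip, inverse_kinematics, cams, order gives the robot as it stands. Calls block until the motion is done:
- manip.move_pose(position, orientation): joint-space move of the TCP to a pose.
- manip.move_linear(position, rate=0.15, rot=None): straight line of the TCP; rot=None keeps the orientation; rate is the mean speed in m/s.
- manip.set_joints(angles): joint-space move.
- manip.set_gripper(opening, force=None): finger opening in m; force is the grip in N (None keeps the last); returns when the fingers have stopped.
- manip.dwell(seconds).
- inverse_kinematics(position, orientation): joint angles nearest the present ones, or None.
- manip.state(): the state.
- cams.capture(name): name is "side" or "top" or "wrist"; returns a dict with "image" (420x560x3 uint8, blue, green, red), "z_map" (420x560 float32, m along the optical axis (not along the pixel's ray), 0 where there is no reading), "intrinsics" (3x3 intrinsics, pixels), "position" and "orientation" of the camera in the world; the wrist camera has in their place "T_tool_cam" (4x4, takes a point from camera to tool coordinates, whose origin is the TCP and whose axes are the flange's). Camera axes: x right, y down, z forward; pixel columns grow to the right and rows downward; lengths in m; the calibration is good to about 2 mm. A picture is of the moment at which its call begins: read the wrist's pose just before it.
A pose or a line that the arm cannot do raises manip.IKError and nothing moves.
- order.close_job(): hands the job in; it is judged then, once.
The state is a dict: "clock": time; "joint_pos": joint angles; "joint_velocities": joint speeds; "tau": joint torques, N m; "tool_pos": TCP position; "tcp_rot": TCP orientation; "contact_force": force on the tool from outside, world axes, zero at the start; "moment": the same for the moment, N m; "gripper_width": finger opening in m; "grasp_force": force on a finger pad.
Only numpy, scipy, OpenCV 4.12 (cv2) and the standard library are available. Lean on these libraries where they do the work, as an engineer would, in place of code of your own. Each camera call takes 0.05 s, during which the arm holds its last target. There are 200 camera calls.

## Working session

There is one attempt and no reset: what is moved stays moved. The work goes in short steps, each a Python script; the robot and the scene stay as the last script left them, time stands still between calls to the robot, and variables do not carry over. Pictures are saved under pics/ and viewed, at most 10 in all, crops included, and the job is handed in when it is done.

```bash
ls; mkdir -p pics; python3 - <<'E'
from cell import manip, cams
import cv2,numpy as np,pickle
d={}
for n in("top","side"):
    c=cams.capture(n);d[n]=c;cv2.imwrite(f"pics/{n}0.png",c["image"])
    print(n,c["intrinsics"],c["position"],c["orientation"])
pickle.dump(d,open("c0.pkl","wb"))
s=manip.state();print(s)
E
```

```text
pics
top [[494.02273113   0.         282.02126082]
 [  0.         494.02273113 210.26392383]
 [  0.           0.           1.        ]] [0.51436328 0.34022346 0.94078302] [-2.18216429  2.17393307 -0.11287646]
side [[491.02572573   0.         269.7300399 ]
 [  0.         491.02572573 208.02639778]
 [  0.           0.           1.        ]] [ 0.53828222 -0.43020332  0.41152441] [-1.96384146  0.05838093 -0.06529544]
{'clock': 0.1, 'joint_pos': array([ 1.14109391e+00,  2.64689235e-01,  1.60526450e+00,  1.96022358e-05,
        1.27372631e+00, -3.69030425e-02]), 'joint_velocities': array([-8.39999796e-04, -1.46705488e-03, -3.33469083e-03, -6.44217544e-04,
        1.60809522e-03,  2.26008525e-05]), 'tau': array([ 1.61412339e-03, -5.03625405e+01, -3.58068788e+01,  7.29954592e-02,
        2.34023645e-02, -8.31756415e-05]), 'tool_pos': array([0.25809372, 0.62298742, 0.23749022]), 'tcp_rot': array([-0.61295965, -3.08070256,  0.00318272]), 'contact_force': array([-0.06450354,  0.73425733, -0.67704361]), 'moment': array([-0.0009941 ,  0.05492053, -0.01177621]), 'grasp_force': 0.0, 'gripper_width': 0.08828205890997903}
```

View pics/top0.png

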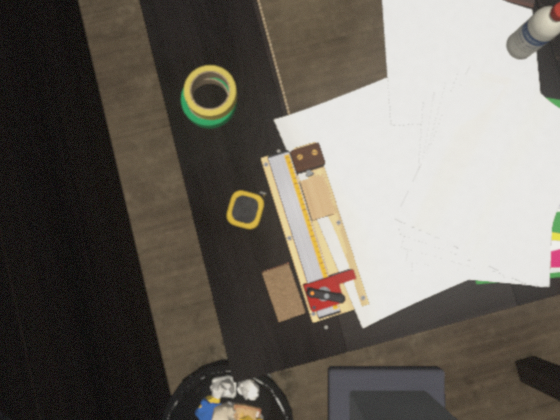

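View pics/side0.png

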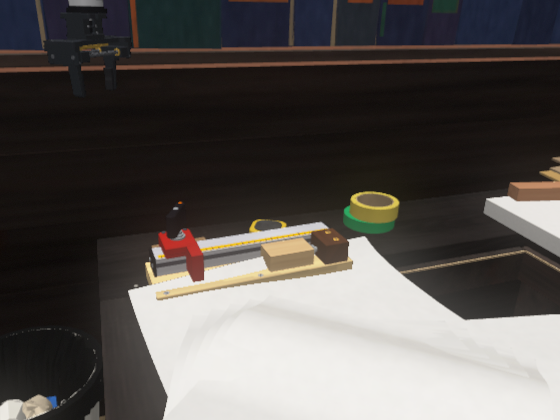

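The top view shows the fence with its end block at (308,157), pale block at (318,195) and red stop with black knob at (325,294). The sanding block at (284,292) is close on its left and the tape is at (245,210). The side view agrees: the wing is upright at (175,222).

```bash
cat > h.py <<'E'
import numpy as np,cv2
from scipy.spatial.transform import Rotation as R
def cloud(c):
    z=c["z_map"];K=c["intrinsics"];v,u=np.mgrid[:z.shape[0],:z.shape[1]]
    p=np.stack([(u-K[0,2])/K[0,0]*z,(v-K[1,2])/K[1,1]*z,z],-1)
    return p@R.from_rotvec(c["orientation"]).as_matrix().T+c["position"]
def rect(p):
    r=cv2.minAreaRect(p[:,:2].astype(np.float32));b=cv2.boxPoints(r)
    e=b[1]-b[0],b[2]-b[1];l=max(e,key=np.linalg.norm)
    return np.round(r[0],4),np.round(np.array(r[1])*1000,1),round(np.degrees(np.arctan2(l[1],l[0]))%180,2)
E
python3 - <<'E'
from h import *;import pickle
c=pickle.load(open("c0.pkl","rb"))["top"];P=cloud(c);h=P[...,2]
hsv=cv2.cvtColor(c["image"],cv2.COLOR_BGR2HSV)
roi=np.zeros(h.shape,bool);roi[140:330,255:372]=1;roi&=c["z_map"]>0
H,S,V=hsv[...,0],hsv[...,1],hsv[...,2]
red=roi&((H<6)|(H>172))&(S>150)&(V>80)
def big(m):
    n,l,s,_=cv2.connectedComponentsWithStats(m.astype(np.uint8));return l==1+s[1:,4].argmax()
print("table",np.median(h[60:90,340:380]))
for n,m in dict(knob=roi&(h>.108),red=red&(h>.065),redarm=red,rail=roi&(h>.05)&(h<.064)&(S<60)&(V>90),
  block=roi&(h>.045)&(h<.064)&(S>60)&(H>8)&(H<25)&(V>130),dark=roi&(h>.05)&(V<110)&(h<.075)&(np.mgrid[:420,:560][0]<180),all=roi&(h>.015)).items():
    m=big(m);print(n,m.sum(),*rect(P[m]),P[m].mean(0).round(4))
E
```

```text
table -0.7218876768291926
knob 351 [0.4513 0.2594] [62.9 15.7] 79.47 [0.4515 0.2594 0.1226]
red 419 [0.4655 0.2474] [28.1 88.1] 107.03 [0.4718 0.2448 0.0748]
redarm 419 [0.4655 0.2474] [28.1 88.1] 107.03 [0.4718 0.2448 0.0748]
rail 2067 [0.5889 0.3018] [240.3  45.2] 17.0 [0.5868 0.3084 0.0546]
block 1869 [0.5967 0.266 ] [232.8  60.2] 17.36 [0.6058 0.2761 0.0536]
dark 508 [0.6928 0.2864] [39.8 52.3] 107.71 [0.69   0.2863 0.0602]
all 11025 [0.5583 0.2592] [374.8 128.5] 17.74 [0.5571 0.2668 0.0459]
```

```bash
cat >> h.py <<'E'
F=np.radians(17.1); YF=np.array([-np.cos(F),-np.sin(F),0]); XF=np.array([-np.sin(F),np.cos(F),0])
def orient(a):  # tool down, closing axis (tool y) at world angle a (rad)
    y=np.array([np.cos(a),np.sin(a),0]);z=np.array([0,0,-1.]);return R.from_matrix(np.stack([np.cross(y,z),y,z],1)).as_rotvec()
E
python3 - <<'E'
from h import *;from cell import *
s=manip.state();print(R.from_rotvec(s["tcp_rot"]).as_matrix().round(2))
k=[.4513,.2594]
for a0 in(-10.5,169.5):
    for t in(-15,0,80):
        print(a0,t,inverse_kinematics(np.array([*k,.091]),orient(np.radians(a0+t))))
a=np.radians(-10.5)
import sys
qs=[inverse_kinematics(np.array([*k,.091]),orient(np.radians(b+t))) for b in(-10.5,) for t in(-15,0,80)]
if any(q is None for q in qs): a+=np.pi
manip.move_pose([*k,.19],orient(a))
s=manip.state();c=cams.capture("wrist");cv2.imwrite("pics/w1.png",c["image"])
T=np.eye(4);T[:3,:3]=R.from_rotvec(s["tcp_rot"]).as_matrix();T[:3,3]=s["tool_pos"];T=T@c["T_tool_cam"]
c["position"]=T[:3,3];c["orientation"]=R.from_matrix(T[:3,:3]).as_rotvec()
P=cloud(c);h=P[...,2]
for lo,hi in((.115,.135),(.07,.085)):
    m=((h>lo)&(h<hi)&(c["z_map"]>0)).astype(np.uint8);n,l,st,_=cv2.connectedComponentsWithStats(m)
    m=l==1+st[1:,4].argmax();print(m.sum(),*rect(P[m]),np.median(h[m]))
print(s["clock"],s["tool_pos"],s["contact_force"],s["moment"],s["joint_pos"])
E
```

```text
[[-0.92  0.38 -0.  ]
 [ 0.38  0.92 -0.  ]
 [ 0.   -0.   -1.  ]]
-10.5 -15 [ 4.73818538e-01  1.15885459e-01  2.07267436e+00 -4.44089210e-16
  9.53032835e-01  9.18877498e-01]
-10.5 0 [ 4.73818538e-01  1.15885459e-01  2.07267436e+00 -8.88178420e-16
  9.53032835e-01  6.57078110e-01]
-10.5 80 [ 4.73818538e-01  1.15885459e-01  2.07267436e+00 -4.44089210e-16
  9.53032835e-01 -7.39185292e-01]
169.5 -15 [ 4.73818538e-01  1.15885459e-01  2.07267436e+00 -4.44089210e-16
  9.53032835e-01 -2.22271516e+00]
169.5 0 [ 0.47381854  0.11588546  2.07267436  0.          0.95303283 -2.48451454]
169.5 80 [ 4.73818538e-01  1.15885459e-01  2.07267436e+00 -4.44089210e-16
  9.53032835e-01  2.40240736e+00]
1530 [0.4513 0.2599] [63.2 16. ] 79.75 0.12576328598591952
2951 [0.4559 0.2432] [50.1 92. ] 107.71 0.07756648619620526
1.6333 [0.45143438 0.26026324 0.19036128] [ 1.81015093  0.86061549 -0.40729917] [-0.09587244  0.1150779   0.00922332] [4.74933430e-01 8.28602467e-03 1.98443783e+00 4.07832484e-04
 1.14807541e+00 6.56817078e-01]
```

View pics/w1.png

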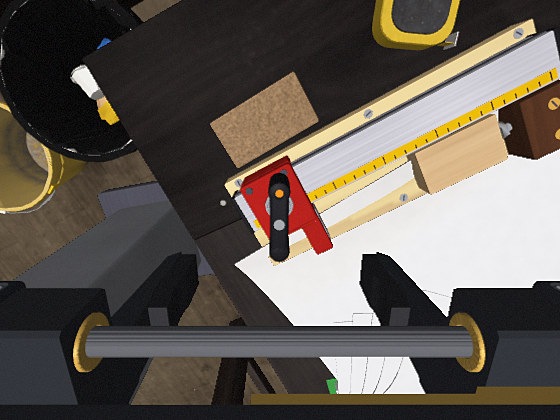

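The wrist view shows the wing at (279,215), its dot at (279,193). The saddle angle gives a fence direction of about 17.5°, so the knob starts near -0.49 rad. Now grip and loosen.

```bash
sed -i 's/radians(17.1)/radians(17.4)/' h.py; cat >> h.py <<'E'
def show(manip,t=""):
    s=manip.state();f=s["contact_force"]
    print(t,round(s["clock"],2),s["tool_pos"].round(4),"fx %.1f fy %.1f fz %.1f"%(f@XF,f@YF,f[2]),"M",s["moment"].round(2),"q6 %.3f"%s["joint_pos"][5],"w %.4f g %.1f"%(s["gripper_width"],s["grasp_force"]));return s
E
python3 - <<'E'
from h import *;from cell import *
k=np.array([.4513,.2597,.091]);a=np.radians(-10.3)
manip.move_linear(k,rate=.1,rot=orient(a));show(manip,"down")
manip.set_gripper(.0,force=60);show(manip,"grip")
for d in np.r_[.1,.2,.3,.5,.7,.9,1.1,1.3,1.4]:
    manip.move_pose(k,orient(a+d));show(manip,"%.1f"%d)
manip.dwell(.2);show(manip)
s=manip.state();c=cams.capture("top");cv2.imwrite("pics/t2.png",cv2.resize(c["image"][130:330,200:400],(600,600)))
E
```

```text
down 2.83 [0.4519 0.26   0.0917] fx 0.1 fy 0.3 fz 0.2 M [-0.03  0.06  0.01] q6 0.654 w 0.0880 g 0.0
grip 3.94 [0.4514 0.2597 0.091 ] fx -1.5 fy -0.6 fz -0.6 M [-0.11 -0.1   0.02] q6 0.654 w 0.0131 g 60.0
0.1 4.19 [0.4515 0.2596 0.0909] fx -0.7 fy -2.6 fz -1.6 M [-0.11 -0.2   0.33] q6 0.556 w 0.0133 g 60.1
0.2 4.44 [0.4515 0.2596 0.0909] fx -0.4 fy -2.5 fz -2.7 M [-0.07 -0.35  0.19] q6 0.458 w 0.0138 g 60.0
0.3 4.69 [0.4513 0.2595 0.0908] fx -1.1 fy -3.0 fz -3.8 M [-0.12 -0.41  0.16] q6 0.359 w 0.0134 g 60.0
0.5 5.0 [0.4509 0.2594 0.0907] fx -2.1 fy -2.5 fz -4.5 M [-0.23 -0.24  0.01] q6 0.160 w 0.0134 g 60.0
0.7 5.31 [0.4509 0.2595 0.0907] fx -1.2 fy -1.2 fz -4.7 M [-0.23 -0.22  0.  ] q6 -0.039 w 0.0137 g 60.0
0.9 5.62 [0.451  0.2595 0.0907] fx -1.7 fy -0.8 fz -5.6 M [-0.21 -0.25  0.02] q6 -0.239 w 0.0133 g 60.0
1.1 5.92 [0.451  0.2596 0.0907] fx -1.4 fy -1.3 fz -6.3 M [-0.08 -0.22  0.08] q6 -0.439 w 0.0135 g 60.0
1.3 6.23 [0.451  0.2597 0.0907] fx -0.1 fy -0.5 fz -7.2 M [-0.04 -0.25  0.03] q6 -0.639 w 0.0135 g 60.0
1.4 6.48 [0.451  0.2598 0.0907] fx 0.1 fy -1.3 fz -8.1 M [ 0.12 -0.28 -0.  ] q6 -0.740 w 0.0134 g 60.0
 6.68 [0.451  0.2597 0.0907] fx 1.0 fy -0.9 fz -8.7 M [ 0.21 -0.17 -0.02] q6 -0.743 w 0.0133 g 60.0
```

View pics/t2.png

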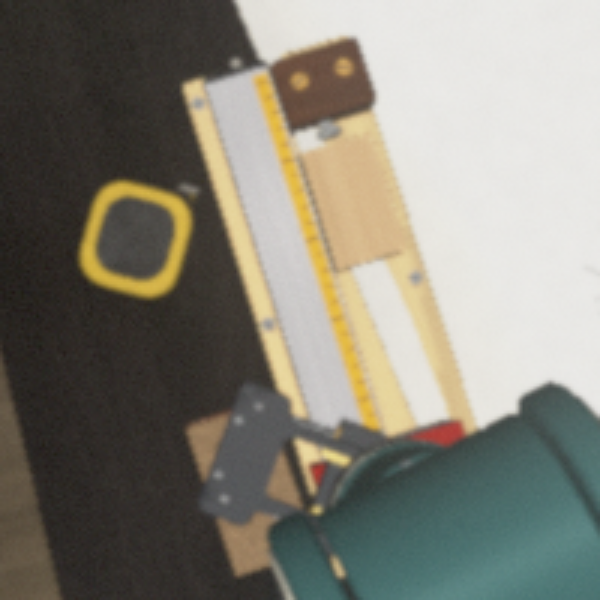

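```bash
python3 - <<'E'
from h import *;from cell import *;import pickle
c=pickle.load(open("c0.pkl","rb"))["top"];P=cloud(c);k=np.array([.4513,.2597,.0])
D=P-k;x=D@XF;y=D@YF;h=P[...,2];ok=c["z_map"]>0
m=ok&(h>.05)&(h<.063)&(x>-.058)&(x<-.030)&(y<-.06)&(y>-.24)
S=cv2.cvtColor(c["image"],cv2.COLOR_BGR2HSV)[...,2]
pale=m&(S>130);near=np.percentile(y[pale],99);far=np.percentile(y[pale],1)
dk=ok&(h>.05)&(h<.07)&(x>-.062)&(x<-.025)&(S<105)&(y<-.15)&(y>-.3)
endf=np.percentile(y[dk],98)
print("near",near,"far",far,"dark face",endf)
gap=-near-.025;print("gap",gap)
p=np.array([.4513,.2597,.091]);ori=orient(np.radians(-10.3)+1.4)
manip.set_gripper(0,force=25);show(manip,"g25")
t=0
for s in np.linspace(.01,gap-.008,4):
    manip.move_linear(p-YF*s,rate=.05);show(manip,"%.4f"%s)
E
```

```text
near -0.12892008952522263 far -0.20260181583767672 dark face -0.21863392970853154
gap 0.10392008952522264
g25 6.95 [0.451  0.2597 0.0907] fx 1.8 fy -1.6 fz -10.1 M [ 0.3  -0.15  0.03] q6 -0.745 w 0.0137 g 25.0
0.0100 7.3 [0.4613 0.263  0.0907] fx 2.9 fy -2.1 fz -11.1 M [ 0.45 -0.08 -0.04] q6 -0.749 w 0.0139 g 25.0
0.0386 8.03 [0.4889 0.2718 0.0908] fx 4.5 fy -1.8 fz -13.4 M [ 0.78  0.05 -0.02] q6 -0.758 w 0.0140 g 25.0
0.0673 8.75 [0.5159 0.2804 0.0908] fx 5.8 fy -1.2 fz -11.9 M [0.82 0.15 0.02] q6 -0.765 w 0.0136 g 25.0
0.0959 9.47 [0.5432 0.2892 0.0908] fx 5.6 fy -0.9 fz -12.3 M [0.94 0.14 0.04] q6 -0.772 w 0.0140 g 25.0
```

```bash
python3 - <<'E'
from h import *;from cell import *
p=np.array([.4513,.2597,.091]);s=.0959;base=[]
while s<.122:
    s+=.0006 if s>.1005 else .0023
    manip.move_linear(p-YF*s,rate=.02);f=manip.state()["contact_force"]@YF
    st=show(manip,"%.4f"%s)
    if s<.1035: base.append(f)
    elif f-np.mean(base)>5: break
print(np.mean(base))
manip.dwell(.3);show(manip)
E
```

```text
0.0982 9.74 [0.545  0.2898 0.0908] fx 5.8 fy 0.1 fz -10.3 M [ 0.89  0.34 -0.02] q6 -0.773 w 0.0136 g 25.0
0.1005 10.01 [0.5471 0.2904 0.0907] fx 5.7 fy 0.5 fz -10.6 M [ 0.86  0.37 -0.03] q6 -0.773 w 0.0141 g 25.0
0.1028 10.28 [0.5493 0.2911 0.0908] fx 6.2 fy 0.5 fz -10.2 M [ 0.87  0.34 -0.03] q6 -0.774 w 0.0138 g 25.0
0.1034 10.53 [0.5496 0.2913 0.0908] fx 6.0 fy 0.8 fz -10.8 M [ 0.88  0.43 -0.05] q6 -0.774 w 0.0136 g 25.0
0.1040 10.78 [0.5501 0.2914 0.0908] fx 6.0 fy 1.0 fz -10.9 M [ 0.82  0.46 -0.07] q6 -0.774 w 0.0136 g 25.0
0.1046 11.03 [0.5507 0.2916 0.0907] fx 6.1 fy 1.7 fz -10.2 M [ 0.84  0.48 -0.05] q6 -0.774 w 0.0138 g 25.0
0.1052 11.28 [0.5512 0.2917 0.0908] fx 6.6 fy 1.4 fz -9.3 M [ 0.84  0.41 -0.01] q6 -0.775 w 0.0136 g 25.0
0.1058 11.53 [0.5517 0.2919 0.0908] fx 5.7 fy 2.0 fz -9.5 M [0.8  0.51 0.02] q6 -0.775 w 0.0138 g 25.0
0.1064 11.78 [0.5523 0.2921 0.0908] fx 6.1 fy 3.1 fz -11.0 M [ 0.81  0.54 -0.05] q6 -0.775 w 0.0136 g 25.0
0.1070 12.03 [0.5529 0.2923 0.0908] fx 5.8 fy 2.0 fz -10.4 M [ 0.83  0.53 -0.01] q6 -0.775 w 0.0136 g 25.0
0.1076 12.28 [0.5534 0.2925 0.0907] 
[... 332 characters left out ...]
 -9.7 M [ 0.87  0.53 -0.  ] q6 -0.775 w 0.0137 g 25.0
0.1100 13.28 [0.5557 0.2932 0.0907] fx 5.8 fy 1.2 fz -10.4 M [ 0.85  0.5  -0.01] q6 -0.776 w 0.0140 g 25.0
0.1106 13.53 [0.5563 0.2934 0.0908] fx 5.8 fy 1.1 fz -9.7 M [ 0.83  0.5  -0.07] q6 -0.776 w 0.0136 g 25.0
0.1112 13.78 [0.5565 0.2935 0.0908] fx 6.4 fy 1.9 fz -8.3 M [ 0.76  0.68 -0.02] q6 -0.776 w 0.0140 g 25.0
0.1118 14.03 [0.5565 0.2935 0.0907] fx 6.3 fy 5.0 fz -7.1 M [ 0.64  0.89 -0.07] q6 -0.776 w 0.0141 g 25.0
0.1124 14.28 [0.5566 0.2935 0.0907] fx 6.4 fy 5.9 fz -6.5 M [ 0.63  1.1  -0.05] q6 -0.776 w 0.0141 g 25.0
0.4984418427717293
 14.57 [0.5566 0.2935 0.0907] fx 6.2 fy 5.5 fz -5.9 M [0.66 1.13 0.02] q6 -0.776 w 0.0140 g 25.0
```

```bash
python3 - <<'E'
from h import *;from cell import *
p=np.array([.4513,.2597,.091]);s=.1124;off=XF*.001
manip.move_linear(p-YF*s+off,rate=.02);show(manip,"x")
manip.set_gripper(0,force=60);st=show(manip,"g60")
while s<.1145 and st["contact_force"]@YF<8.5:
    s+=.0004;manip.move_linear(p-YF*s+off,rate=.02);st=show(manip,"%.4f"%s)
manip.dwell(.4);show(manip)
a=np.radians(-10.3);q=p-YF*s+off
for d in(1.2,1.0,.8,.65,.5):
    manip.move_pose(q,orient(a+d));st=show(manip,"rot %.2f"%d)
    f=st["contact_force"]@YF
    if f>11: s-=.0005
    elif f<6: s+=.0005
    q=p-YF*s+off
print(s)
E
```

```text
x 14.82 [0.5566 0.2936 0.0907] fx 2.6 fy 6.8 fz -5.0 M [0.26 0.96 0.01] q6 -0.775 w 0.0137 g 25.0
g60 15.04 [0.5566 0.2936 0.0907] fx 3.7 fy 6.4 fz -6.7 M [0.22 0.98 0.02] q6 -0.775 w 0.0135 g 60.0
0.1128 15.29 [0.5566 0.2936 0.0907] fx 2.9 fy 7.7 fz -4.8 M [ 0.16  1.12 -0.  ] q6 -0.775 w 0.0137 g 60.0
0.1132 15.54 [0.5566 0.2936 0.0907] fx 3.2 fy 7.4 fz -4.5 M [ 0.16  1.22 -0.01] q6 -0.775 w 0.0135 g 60.0
0.1136 15.79 [0.5566 0.2936 0.0907] fx 3.2 fy 9.0 fz -3.3 M [ 0.15  1.41 -0.04] q6 -0.775 w 0.0135 g 60.0
 16.19 [0.5566 0.2936 0.0907] fx 3.1 fy 9.0 fz -2.6 M [0.1  1.44 0.  ] q6 -0.775 w 0.0134 g 60.0
rot 1.20 16.5 [0.5566 0.2934 0.0907] fx 2.5 fy 8.9 fz -3.6 M [0.01 1.44 0.01] q6 -0.575 w 0.0132 g 60.0
rot 1.00 16.81 [0.5565 0.2933 0.0907] fx 2.9 fy 10.1 fz -3.9 M [0.01 1.45 0.01] q6 -0.375 w 0.0137 g 60.0
rot 0.80 17.12 [0.5563 0.2932 0.0907] fx 2.0 fy 10.5 fz -1.0 M [-0.1   1.49 -0.05] q6 -0.175 w 0.0136 g 60.0
rot 0.65 17.38 [0.5563 0.2931 0.0907] fx 2.6 fy 10.5 fz -2.3 M [-0.13  1.59 -0.02] q6 -0.024 w 0.0132 g 60.0
rot 0.50 17.65 [0.5562 0.2931 0.0907] fx 2.2 fy 11.1 fz -1.0 M [-0.16  1.66 -0.02] q6 0.126 w 0.0136 g 60.0
0.11309999999999999
```

```bash
python3 - <<'E'
from h import *;from cell import *
q=np.array([.4513,.2597,.091])-YF*.1133+XF*.001;a=np.radians(-10.3)
for d in(.4,.3,.2,.1,0,-.08):
    manip.move_pose(q,orient(a+d));show(manip,"rot %.2f"%d)
manip.dwell(.3);st=show(manip)
E
```

```text
rot 0.40 17.9 [0.5561 0.2931 0.0908] fx 2.7 fy 9.9 fz -2.6 M [-0.15  1.65 -0.05] q6 0.226 w 0.0133 g 60.0
rot 0.30 18.15 [0.556  0.2931 0.0908] fx 1.9 fy 11.2 fz -2.1 M [-0.15  1.58 -0.06] q6 0.326 w 0.0133 g 60.0
rot 0.20 18.4 [0.556  0.2931 0.0909] fx 2.9 fy 11.4 fz -1.8 M [-0.22  1.75 -0.14] q6 0.426 w 0.0136 g 60.0
rot 0.10 18.65 [0.5559 0.293  0.0909] fx 2.6 fy 11.9 fz -1.0 M [-0.21  1.76 -0.12] q6 0.526 w 0.0138 g 60.0
rot 0.00 18.9 [0.5558 0.2931 0.091 ] fx 1.7 fy 11.0 fz -0.7 M [-0.21  1.79 -0.21] q6 0.626 w 0.0137 g 60.0
rot -0.08 19.15 [0.5558 0.2931 0.0911] fx 2.8 fy 12.9 fz 0.2 M [-0.25  1.86 -0.15] q6 0.706 w 0.0132 g 60.0
 19.45 [0.5558 0.2931 0.0911] fx 1.5 fy 12.0 fz -0.3 M [-0.21  1.85 -0.14] q6 0.706 w 0.0133 g 60.0
```

```bash
python3 - <<'E'
from h import *;from cell import *
c=cams.capture("wrist");cv2.imwrite("pics/w3.png",c["image"])
E
```

```text
(no output)
```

View pics/w3.png

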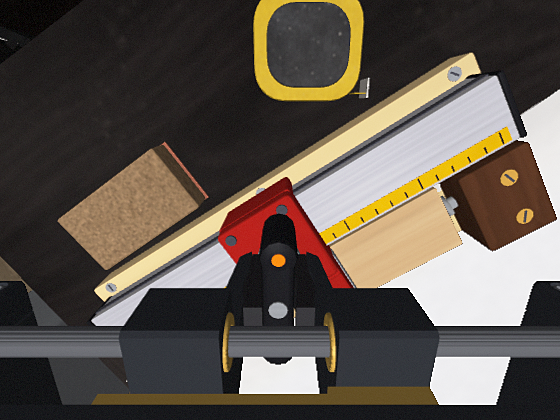

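The wing is aligned with the tool, with the dot at (278,261) and hub at (278,310). That puts the turn near -0.56. The block is against the bolt at (450,203) and the stop arm at (335,270). Release and lift.

```bash
python3 - <<'E'
from h import *;from cell import *
manip.set_gripper(.05);s=show(manip,"open")
p=s["tool_pos"]
manip.move_linear([p[0],p[1],.2],rate=.1);s=show(manip,"up")
manip.dwell(.3)
s=manip.state();c=cams.capture("wrist");cv2.imwrite("pics/w4.png",c["image"])
T=np.eye(4);T[:3,:3]=R.from_rotvec(s["tcp_rot"]).as_matrix();T[:3,3]=s["tool_pos"];T=T@c["T_tool_cam"]
c["position"]=T[:3,3];c["orientation"]=R.from_matrix(T[:3,:3]).as_rotvec()
P=cloud(c);h=P[...,2]
for lo,hi in((.115,.135),(.07,.085)):
    m=((h>lo)&(h<hi)&(c["z_map"]>0)).astype(np.uint8);n,l,st,_=cv2.connectedComponentsWithStats(m)
    m=l==1+st[1:,4].argmax();print(m.sum(),*rect(P[m]),np.median(h[m]))
E
```

```text
open 20.19 [0.5593 0.2946 0.0911] fx 0.1 fy -0.1 fz -0.1 M [-0.1   0.13 -0.04] q6 0.705 w 0.0503 g 0.0
up 21.43 [0.5587 0.2943 0.1989] fx -0.7 fy -0.6 fz -0.6 M [-0.04  0.14  0.05] q6 0.705 w 0.0499 g 0.0
1431 [0.5549 0.2932] [63.6 16. ] 74.49 0.1257591593365127
2777 [0.5599 0.2769] [50.2 91.4] 107.67 0.07755121684266003
```

View pics/w4.png

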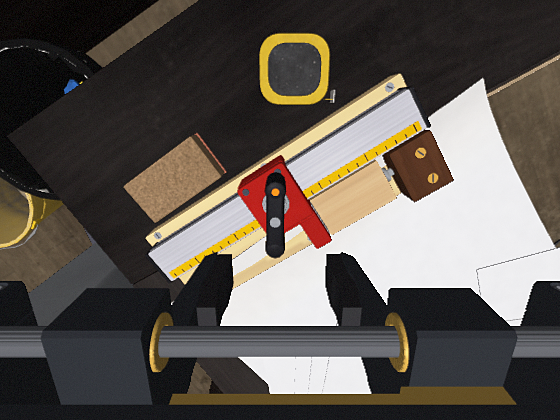

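The knob reads about -0.58 rad by the wing against the saddle. The block sits between stop arm (318,240) and bolt (388,174), and the robot is clear of everything.

```bash
python3 -c "
from cell import order
print(order.close_job())"
```

```text
the job is handed in; nothing more can be done
None
```

The job is handed in: the stop is set against the sample block, the knob is retightened to about -0.58 rad, and the gripper is open and clear. I inferred the snug fit from about 12 N of push on the tool before release and did not check it after letting go; the hand-in returned no verdict.

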